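Bring the bolt tin round and put the stray bolt away

ROBOT

A 6-joint arm with a two-finger parallel gripper is mounted at the origin on the work surface. World frame = base frame: x ahead of the robot, y to its left, z up, the work surface at z = 0. Lengths are in mm, angles in rad, forces in N, time in s.
With the tool pointing down it reaches from about 275 to 725 mm from the base axis. Payload 15.9 kg.
Tool frame: the origin (TCP) lies midway between the tips of the shut fingers; the grasp point (between the pads) lies 19 mm behind it; z points along the fingers, y is the direction in which the jaws open and shut (so a half turn about z gives the same grasp; the last joint's range is limited). The gripper opens to 85 mm and grips with 20 to 120 N. Pads are 22 mm wide; open, the fingers measure 114 mm over their backs; the gripper's body (76 mm by 85 mm) begins 54 mm behind the grasp point. The pads swing forward as they close: fully open they stand 13 mm farther back than shut.
Start: joints at [1.138, 0.213, -0.034, 1.323, 0, 1.571], TCP at [209.699, 453.885, 231.306] pointing down, gripper open.
Joint ranges: [-2.98, 2.98], [-0.74, 1.72], [-1.14, 1.35], [-2.1, 2.04], [-1.57, 1.44], [-3.14, 3.14]. Speed limits (rad/s): [1.89, 1.89, 2.39, 2.57, 3.14, 3.14].

INTERFACE

Orientations are given as a unit quaternion [x, y, z, w].
In Python, from bench import env gives the robot as it stands.
- The arm moves only by the tool arm_command, never from a script. Its argument "moves" is a list of rows, each a list of 3 entries, a list of its own where there are three numbers: the closure, from 0 (fully open) to 1 (shut), then the shift along the tool's x, y, z in mm, then the turn about the tool's z in degrees. In form: [[jaw, [x, y, z], spin], ...]. A call has 1 to 20 rows; each row is the pose to reach, as a shift and turn from the pose measured when the call began, along the tool's axes at that moment; what a row does not reach only later rows make up. A row lasts 1/8 s, in which the tool goes at most 62.5 mm and 10.7 degrees, less where a joint would pass 70% of its speed; a pose out of reach is approached as far as the arm can. A call with a gripper value outside its range is refused whole. The fingers move at their own pace and stop on an object; "newtons" is the grip in N (left out, the last holds). Time passes only in rows, so rows that repeat a pose let the fingers close. It gives the time, the measured TCP pose, the force and the opening at its end, in the units of the state.
- env.get_obs(): the state, without advancing time (a new reading comes with each control period).
- env.capture(name): name is "side" or "top" or "wrist"; returns the picture (420x560x3 uint8, red, green, blue); there is no depth.
- env.camera_model(name): a dict with "K" (3x3 intrinsics, pixels), "eye" and "orientation" of the camera in the world; the wrist camera has in their place "tool_from_camera" (4x4, takes a point from camera to tool coordinates, whose origin is the TCP and whose axes are the flange's). Camera axes: x right, y down, z forward; pixel columns grow to the right and rows downward; lengths in mm; the calibration is good to about 2 mm. A picture is of the moment at which its call begins: read the wrist's pose just before it. camera_model takes no time and is no camera call.
- env.close_job(): hands the job in, once; it reports no verdict.
The state is a dict: "time_s": time; "joint_pos": joint angles; "qvel": joint speeds; "joint_torque": joint torques, N m; "ee_pos": TCP position; "ee_rot": TCP orientation; "ft_force": force on the tool from outside, world axes, zero at the start; "wrist_torque": the same for the moment, N m; "width": finger opening in mm.
Only numpy, scipy, OpenCV 4.12 (cv2) and the standard library are available. Lean on these libraries where they do the work, as an engineer would, in place of code of your own. Each camera call takes 0.05 s, during which the arm holds its last target.

TASK

Put the stray hex bolt back in the tin of hex bolts, and have that tin standing at the front of the lazy susan, right over the pointed tongue of its base. The board is swung round by a fingertip against its edge; press only lightly (never more than 25 N), do not handle the tins, and leave everything else on the bench as it is.

Things in the scene. Friction and masses are not known exactly. Their poses are not given: they have to be found in the camera images.
- susan: fixed square wooden base (190 x 190 mm) of the lazy susan, screwed to the bench. Origin on the bench under the board's pivot; z up. Its -x axis is the front: along it a dark wooden tongue ends in a point 215 mm from the pivot, sticking out from under the board and lying below 17 mm above the bench, so fingers pass over it. The base does not turn
- board_centre (a point): pivot of the round plywood board, at its top face, 56 mm above the bench. The board is 320 mm across, 21 mm thick (underside 35 mm above the bench), flat, with a plain edge and no grips. Pivoted off centre and warped: as it turns, its edge runs in and out by up to 5 mm and up and down by up to 1.2 mm, so the edge is known only to a few mm
- board (a joint): turn of the board, rad, counter-clockwise from above positive, two turns free either way; its start value means nothing. The bearing drags: it takes about 2.5 N along the edge to move it, and it stops when let go. A fingertip pressed square on the edge with about 8 to 12 N carries it along by friction. The bearing is light: more than 25 N in all on the board spoils it
- bolt_tin_mid (a point): an open-topped round tin, bare steel, 72 mm outside diameter, 45 mm high, wall 2 mm; point half-way up on its axis (22.5 mm above its underside and below its rim). It stands loose on the board, about 82 mm from the board's pivot. Holds two hex bolts like the stray one, lying on its floor up to 30 mm above the tin's underside, and room for more
- washer_tin_mid (a point): an open-topped round tin, bare steel, 72 mm outside diameter, 45 mm high, wall 2 mm; point half-way up on its axis (22.5 mm above its underside and below its rim). It stands loose on the board, about 82 mm from the board's pivot. Holds flat washers
- nut_tin_mid (a point): an open-topped round tin, bare steel, 72 mm outside diameter, 45 mm high, wall 2 mm; point half-way up on its axis (22.5 mm above its underside and below its rim). It stands loose on the board, about 82 mm from the board's pivot. Holds small hex nuts
- dowel_tin_mid (a point): an open-topped round tin, bare steel, 72 mm outside diameter, 45 mm high, wall 2 mm; point half-way up on its axis (22.5 mm above its underside and below its rim). It stands loose on the board, about 82 mm from the board's pivot. Holds short wooden dowels
- plug_tin_mid (a point): an open-topped round tin, bare steel, 72 mm outside diameter, 45 mm high, wall 2 mm; point half-way up on its axis (22.5 mm above its underside and below its rim). It stands loose on the board, about 82 mm from the board's pivot. Holds white plastic wall plugs
- eye_tin_mid (a point): an open-topped round tin, bare steel, 72 mm outside diameter, 45 mm high, wall 2 mm; point half-way up on its axis (22.5 mm above its underside and below its rim). It stands loose on the board, about 82 mm from the board's pivot. Holds brass screw eyes
- stray_bolt_mid (a point): the stray steel hex bolt, 50 mm tall, standing on its head on the bench beside the lazy susan: head at the bottom 28 mm across the corners and 10 mm high, above it the upright round shank 16 mm in diameter and 40 mm long; point on its axis half-way up, 25 mm above its underside. 0.11 kg
- big_nut: bystander: one big hex nut, 42 mm across, 19 mm high, lying flat on the bench; origin under its centre
- tape_measure: bystander: tape measure, 62 x 36 x 60 mm; origin under its centre
- glue_bottle: bystander: white glue bottle, 62 mm in diameter, 170 mm high; origin under its centre
- hammer: bystander: claw hammer lying on the bench, about 260 mm long, handle along its x axis
- offcut: bystander: timber offcut 150 x 45 x 45 mm; origin under its centre
There are look-alikes about, which are no part of the job. What is shaped like the part that bears bolt_tin_mid but orange, pink or turquoise is not meant.

How it is judged:
By the outcome, as a careful person would: the job done as asked, in the order asked, and still so for the second after the job is handed in, with the robot touching nothing.
It also fails if it takes over 72 s, if anything falls off the work surface, if the arm or the gripper's body presses on something with over 40 N, if the wrist force passes 120 N, or if a joint passes its speed limit or range.

## Working session

There is one attempt and no reset: what is moved stays moved. The work goes in short steps, Python scripts to look and compute and a tool call to move; the robot and the scene stay as the last step left them, time stands still between calls to the robot, and variables do not carry over. Pictures are saved under pics/ and viewed, and the job is handed in when it is done.

Besides the shell and the picture viewer there is one more tool, called after "Request:" as name(argument=value, ...) on one line, values as JSON. arm_command: Moves the arm, as the interface text tells. Its arguments: {"type":"object","properties":{"moves":{"type":"array"},"newtons":{"type":"number"}},"required":["moves"]}

```bash
mkdir -p pics; ls; python3 - <<'E'
from bench import env
import cv2
o=env.get_obs(); print({k:o[k] for k in ('time_s','ee_pos','ee_rot','ft_force','width')})
for n in('side','top','wrist'):
    m=env.camera_model(n); print(n,m)
    cv2.imwrite(f'pics/{n}0.png',env.capture(n)[:,:,::-1])
E
```

```text
pics
{'time_s': 0.0, 'ee_pos': array([209.5366212 , 453.60405393, 230.80545964]), 'ee_rot': array([ 2.14680944e-01,  9.76684066e-01, -5.60087486e-04, -1.20320438e-04]), 'ft_force': array([-0.73567238, -1.14111083, -0.77261026]), 'width': 85.43452059747437}
side {'K': array([[407.40651796,   0.        , 283.43427469],
       [  0.        , 407.40651796, 209.18834537],
       [  0.        ,   0.        ,   1.        ]]), 'eye': array([ 125.36721084, -881.05076504,  826.56405229]), 'orientation': array([ 0.88369287, -0.17230303,  0.09114221, -0.42554867])}
top {'K': array([[473.34192041,   0.        , 286.1090728 ],
       [  0.        , 473.34192041, 205.44190219],
       [  0.        ,   0.        ,   1.        ]]), 'eye': array([ 413.84020335,   17.08139426, 1603.43678492]), 'orientation': array([ 0.71503465, -0.69840271,  0.02495719, -0.01833689])}
wrist {'K': array([[319.73972897,   0.        , 282.31422974],
       [  0.        , 319.73972897, 209.04638611],
       [  0.        ,   0.        ,   1.        ]]), 'tool_from_camera': array([[ 1.22299462e-03, -9.48550622e-01, -3.16623153e-01,
         8.17400059e+01],
       [ 9.99999240e-01,  1.21029076e-03,  2.36785073e-04,
         1.24857369e+00],
       [ 1.58603449e-04, -3.16623202e-01,  9.48551381e-01,
        -1.41247560e+02],
       [ 0.00000000e+00,  0.00000000e+00,  0.00000000e+00,
         1.00000000e+00]])}
```

View pics/top0.png

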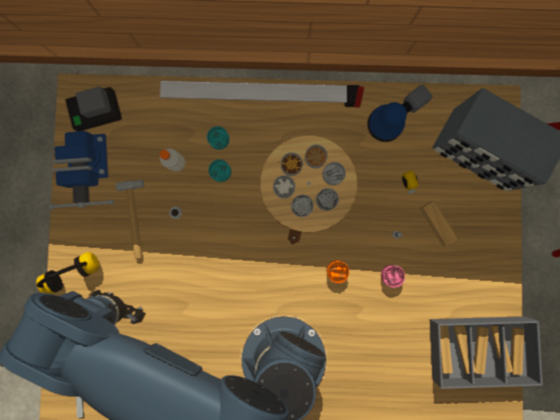

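View pics/side0.png

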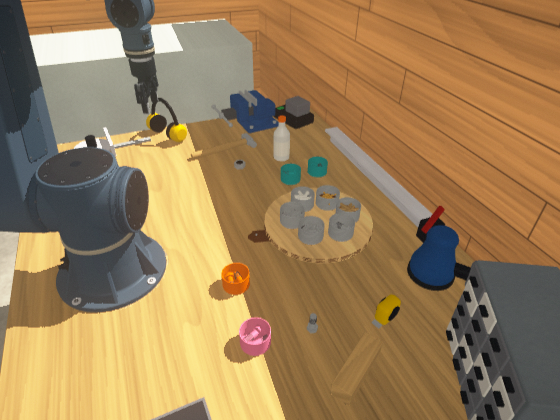

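View pics/wrist0.png

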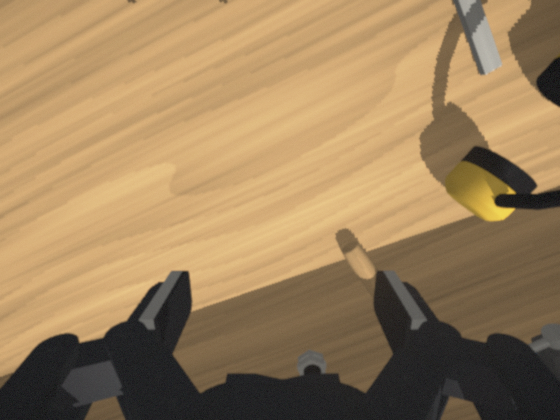

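Top view: board at about (309,184), tongue at (294,237), stray bolt at (397,234). The turquoise, orange and pink tins stand off the board. I'll crop in on the tins.

```bash
cat > h.py <<'E'
from bench import env
import numpy as np, cv2
from scipy.spatial.transform import Rotation as R
def cam(name,obs=None):
    m=env.camera_model(name)
    if name=='wrist':
        o=obs or env.get_obs()
        T=np.eye(4);T[:3,:3]=R.from_quat(o['ee_rot']).as_matrix();T[:3,3]=o['ee_pos']
        C=T@m['tool_from_camera']; return m['K'],C[:3,3],C[:3,:3]
    return m['K'],m['eye'],R.from_quat(m['orientation']).as_matrix()
def ray(c,u,v,z):
    K,e,Rm=c; d=Rm@np.linalg.solve(K,[u,v,1.]); return e+d*(z-e[2])/d[2]
def proj(c,p):
    K,e,Rm=c; q=K@(Rm.T@(np.asarray(p,float)-e)); return q[:2]/q[2]
E
python3 - <<'E'
import cv2
from h import *
t=cv2.imread('pics/top0.png'); s=cv2.imread('pics/side0.png')
a=cv2.resize(t[125:250,250:420],None,fx=4.4,fy=4.4,interpolation=cv2.INTER_CUBIC); cv2.imwrite('pics/topc.png',a)
a=cv2.resize(s[175:345,240:400],None,fx=3.5,fy=3.5,interpolation=cv2.INTER_CUBIC); cv2.imwrite('pics/sidec.png',a)
c=cam('top')
for n,u,v,z in(('board',309,184,56),('tongue',294,240,15),('bolt',397,234,50),('boltS',0,0,0)):
    print(n,ray(c,u,v,z).round(0))
print(ray(cam('side'),313,316,50), ray(cam('side'),312,329,5))
E
```

```text
board [581. -70.  56.]
tongue [396. -26.  15.]
bolt [ 424. -363.   50.]
boltS [1202. 1011.    0.]
[ 421.93483396 -371.86641798   50.        ] [ 420.69999236 -375.13760263    5.        ]
```

View pics/topc.png

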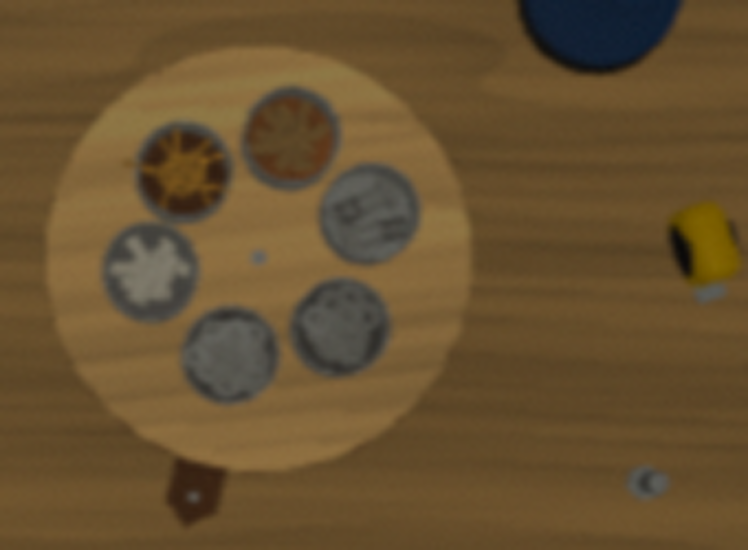

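View pics/sidec.png

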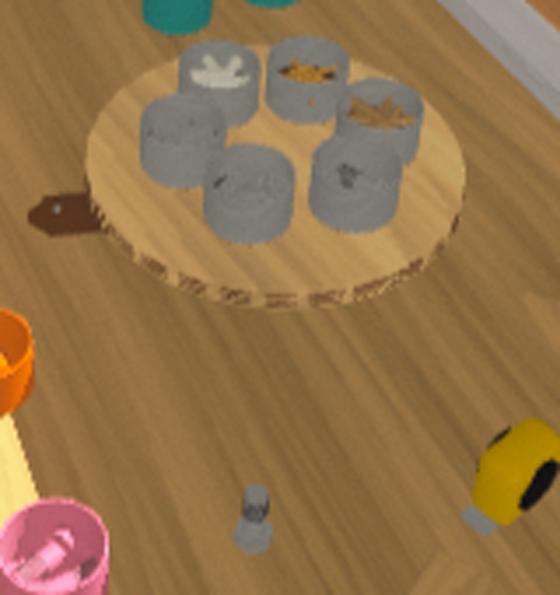

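```bash
cat >> h.py <<'E'
def to(p,yawx=None):
    """shift in tool axes & spin to reach p with tool x heading yawx (deg world)"""
    o=env.get_obs(); M=R.from_quat(o['ee_rot']).as_matrix()
    s=M.T@(np.array(p,float)-o['ee_pos']); h=np.degrees(np.arctan2(M[1,0],M[0,0]))
    d=0 if yawx is None else -((yawx-h+180)%360-180)
    print('t',round(o['time_s'],2),'pos',o['ee_pos'].round(1),'head',round(h,1),'shift',s.round(1),'spin',round(d,1),'f',o['ft_force'].round(1),'w',round(o['width'],1),'j',o['joint_pos'].round(2))
E
python3 - <<'E'
from h import *
c=cam('top')
f=lambda u,v:(250+u/4.4,125+v/4.4)
for n,u,v,z in(('pivot',258,257,56),('tip',188,525,10),('dot',193,497,17),('bolttin',369,214,101),('tinA',340,327,101),('tinB',230,354,101),('plug',151,271,101),('bolt',648,482,50)):
    print(n,ray(c,*f(u,v),z).round(0))
to((550,-60,300),180-7)
E
```

```text
pivot [583. -69.  56.]
tip [382. -22.  10.]
dot [403. -25.  17.]
bolttin [ 612. -146.  101.]
tinA [ 529. -127.  101.]
tinB [507. -47. 101.]
plug [566.  11. 101.]
bolt [ 422. -364.   50.]
t 0.15 pos [209.6 453.7 230.9] head 155.2 shift [-524.5 -323.6  -68.8] spin -17.8 f [ 0.1 -0.5 -0.4] w 85.4 j [ 1.14  0.21 -0.03  1.32 -0.    1.57]
```

Request:
arm_command(moves=[[0, [-60, -60, -30], 10], [0, [-120, -110, -69], 20], [0, [-180, -160, -69], 30], [0, [-520, -395, -69], 71], [0, [-520, -395, -69], 71], [0, [-520, -395, -69], 71], [0, [-520, -395, -69], 71], [0, [-520, -395, -69], 71], [0, [-520, -395, -69], 71], [0, [-520, -395, -69], 71], [0, [-520, -395, -69], 71], [0, [-520, -395, -69], 71], [0, [-520, -395, -69], 71], [0, [-520, -395, -69], 71]])

```text
time_s: 1.9
ee_pos: [515.7, -122.0, 300.5]
ee_rot: [0.742, 0.671, -0.0, 0.0]
ft_force: [0.3, 0.1, 0.5]
width: 85.5
```

```bash
python3 - <<'E'
from h import *
o=env.get_obs(); im=env.capture('wrist')[:,:,::-1]; cv2.imwrite('pics/w1.png',im); np.save('o1.npy',o,allow_pickle=True)
to((550,-60,300))
E
```

```text
t 1.95 pos [ 515.7 -122.1  300.6] head 84.3 shift [65.2 27.9  0.6] spin 0 f [-0.3  0.6 -0.4] w 85.4 j [-0.23  0.28  0.23  1.52 -0.    1.44]
```

View pics/w1.png

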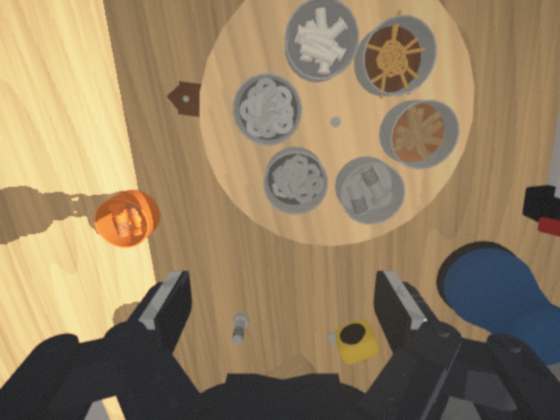

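```bash
python3 - <<'E'
from h import *
o=np.load('o1.npy',allow_pickle=True).item(); c=cam('wrist',o)
im=cv2.imread('pics/w1.png')
a=cv2.resize(im[60:230,150:420],None,fx=2.9,fy=2.9,interpolation=cv2.INTER_CUBIC); cv2.imwrite('pics/w1c.png',a)
b=cv2.resize(im[290:360,210:270],None,fx=8,fy=8,interpolation=cv2.INTER_CUBIC); cv2.imwrite('pics/w1b.png',b)
E
```

```text
(no output)
```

View pics/w1c.png

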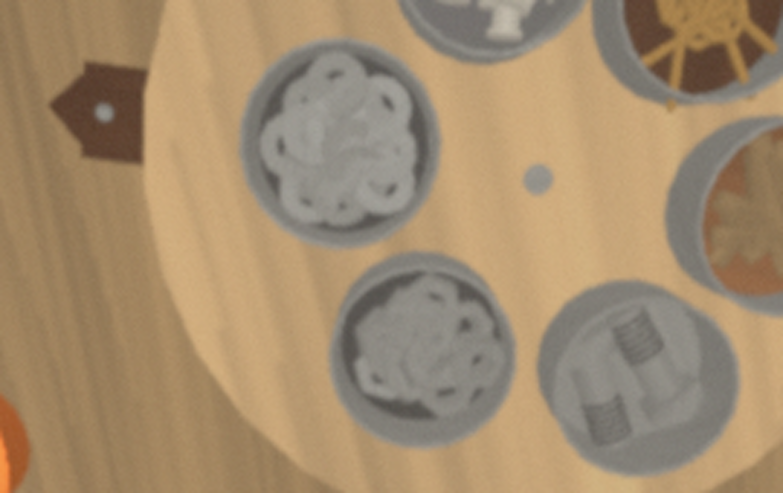

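View pics/w1b.png

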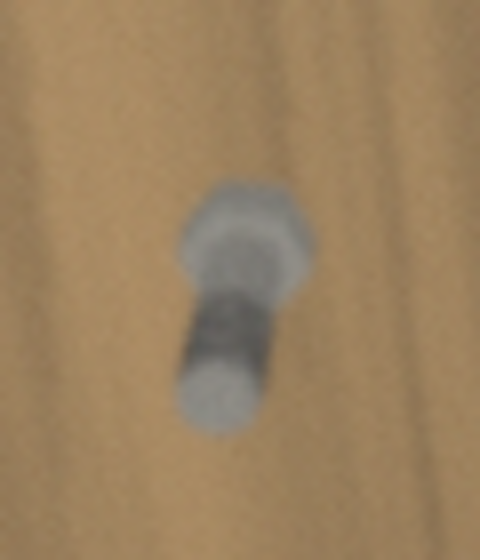

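```bash
python3 - <<'E'
from h import *
o=np.load('o1.npy',allow_pickle=True).item(); c=cam('wrist',o)
im=cv2.imread('pics/w1.png')
g=lambda u,v:(150+u/2.9,60+v/2.9)
b=lambda u,v:(210+u/8,290+v/8)
P=ray(c,*g(538,179),57); tip=ray(c,*g(50,104),12); dot=ray(c,*g(104,112),17)
T=ray(c,*g(640,380),101); 
print('eye',c[1],'pivot',P,'tip',tip,np.hypot(*(tip-P)[:2]),'dot',dot)
print('front ang',[np.degrees(np.arctan2(*(q-P)[1::-1])) for q in(tip,dot)])
print('tin',T,np.hypot(*(T-P)[:2]),np.degrees(np.arctan2(*(T-P)[1::-1])))
print('bolt',ray(c,*b(220,397),50),ray(c,*b(247,240),10))
# overlay
big=cv2.resize(im[0:240,150:490],None,fx=2.2,fy=2.2,interpolation=cv2.INTER_CUBIC)
def circ(ctr,r,z,col):
    t=np.linspace(0,2*np.pi,120)
    q=np.array([proj(c,(ctr[0]+r*np.cos(a),ctr[1]+r*np.sin(a),z)) for a in t]); q=((q-[150,0])*2.2).astype(int)
    cv2.polylines(big,[q],True,col,1)
circ(T,36,101,(0,0,255)); circ(T,36,56,(0,255,0)); circ(P,160,56,(255,0,0)); circ(P,5,57,(255,0,0))
cv2.imwrite('pics/w1o.png',big)
E
```

```text
eye [524.02141253 -39.68676405 441.72361242] pivot [583.48095262 -67.36800624  57.        ] tip [379.71310621 -17.89557798  12.        ] 209.6875208240074 dot [403.96376763 -23.66854711  17.        ]
front ang [np.float64(166.35331115984155), np.float64(166.31871397245501)]
tin [ 611.87924132 -141.91633291  101.        ] 79.77415502830844 -69.14626269686356
bolt [ 424.07963399 -368.53904769   50.        ] [ 424.80229427 -364.40259122   10.        ]
```

View pics/w1o.png

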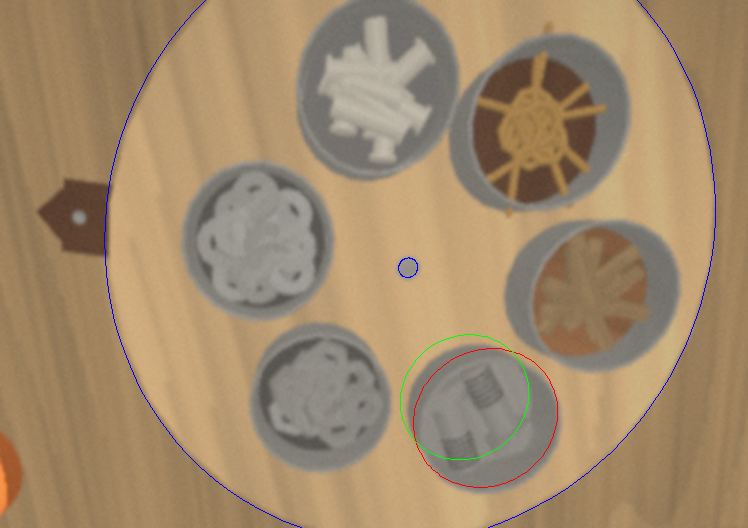

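```bash
python3 - <<'E'
from h import *
to((424,-367,110))
E
```

```text
t 1.95 pos [ 515.7 -122.1  300.6] head 84.3 shift [-252.7  -66.9  190.8] spin 0 f [-0.3  0.6 -0.4] w 85.4 j [-0.23  0.28  0.23  1.52 -0.    1.44]
```

Request:
arm_command(moves=[[0.4, [-150, -40, 80], 0], [0.4, [-253, -67, 191], 0], [0.4, [-253, -67, 191], 0], [0.4, [-253, -67, 191], 0], [0.4, [-253, -67, 191], 0], [0.4, [-253, -67, 191], 0], [0.4, [-253, -67, 191], 0], [0.4, [-253, -67, 191], 0], [0.4, [-253, -67, 191], 0]])

```text
time_s: 3.08
ee_pos: [424.9, -366.6, 110.9]
ee_rot: [0.741, 0.671, -0.0, 0.001]
ft_force: [0.8, -0.0, 0.5]
width: 50.8
```

```bash
python3 - <<'E'
from h import *
o=env.get_obs(); im=env.capture('wrist')[:,:,::-1]; cv2.imwrite('pics/w2.png',im); np.save('o2.npy',o,allow_pickle=True)
to((424,-367,16))
c=cam('wrist',o); print(proj(c,(424,-367,50)),proj(c,(424,-367,0)))
E
```

```text
t 3.12 pos [ 424.7 -366.7  110.7] head 84.3 shift [-0.2 -0.7 94.7] spin 0 f [ 0.1 -0.2 -0.1] w 50.9 j [-0.71  0.39 -0.11  1.08 -0.    0.96]
[280.72162893 230.66985484] [280.90375512 207.64140446]
```

View pics/w2.png

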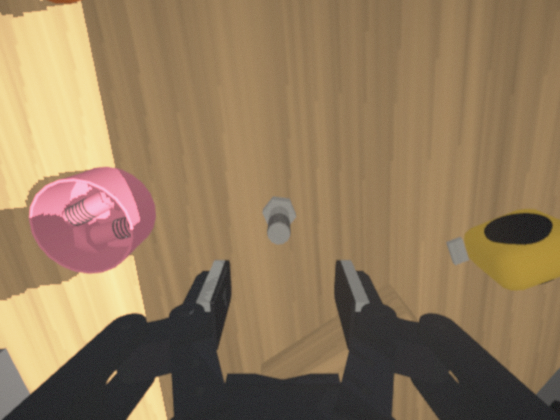

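The stray bolt stands between the fingers: top at (279,234), head at (279,208), about 2 mm further along −y than predicted. I'll correct for that, go down and grip the shank.

Request:
arm_command(moves=[[0.4, [-2, -1.5, 50], 0], [0.4, [-2, -1.5, 93], 0], [0.4, [-2, -1.5, 93], 0], [0.4, [-2, -1.5, 93], 0], [0.9, [-2, -1.5, 93], 0], [0.9, [-2, -1.5, 93], 0], [0.9, [-2, -1.5, 93], 0], [0.9, [-2, -1.5, 93], 0], [0.9, [-2, -1.5, 93], 0], [0.9, [-2, -1.5, 93], 0]], newtons=40)

```text
time_s: 4.38
ee_pos: [423.8, -369.3, 19.0]
ee_rot: [0.741, 0.671, 0.0, 0.002]
ft_force: [-0.7, 1.5, 9.9]
width: 15.0
```

```bash
python3 - <<'E'
from h import *
to((612,-145,180)); to((612,-145,107))
E
```

```text
t 4.38 pos [ 423.8 -369.3   19. ] head 84.3 shift [ 241.3  165.7 -161.1] spin 0 f [-0.7  1.5  9.9] w 15.0 j [-0.72  0.46 -0.24  0.86 -0.    0.95]
t 4.38 pos [ 423.8 -369.3   19. ] head 84.3 shift [241.5 165.5 -88.1] spin 0 f [-0.7  1.5  9.9] w 15.0 j [-0.72  0.46 -0.24  0.86 -0.    0.95]
```

Request:
arm_command(moves=[[0.9, [0, 0, -60], 0], [0.9, [0, 0, -120], 0], [0.9, [60, 40, -165], 0], [0.9, [242, 166, -165], 0], [0.9, [242, 166, -165], 0], [0.9, [242, 166, -165], 0], [0.9, [242, 166, -165], 0], [0.9, [242, 166, -165], 0], [0.9, [242, 166, -165], 0], [0.9, [242, 166, -165], 0], [0.9, [242, 166, -165], 0], [0.9, [242, 166, -165], 0]])

```text
time_s: 5.88
ee_pos: [612.1, -144.9, 184.0]
ee_rot: [0.741, 0.671, 0.0, 0.002]
ft_force: [-0.6, -0.2, -2.3]
width: 14.6
```

```bash
python3 - <<'E'
from h import *
o=env.get_obs(); im=env.capture('wrist')[:,:,::-1]; cv2.imwrite('pics/w3.png',im); np.save('o3.npy',o,allow_pickle=True)
to((612,-145,110))
c=cam('wrist',o); print(proj(c,(612,-145,101)),proj(c,(612,-145,58)))
E
```

```text
t 5.92 pos [ 612.2 -144.7  184. ] head 84.3 shift [-0.1 -0.4 74. ] spin 0 f [ 0.8  0.3 -0.6] w 14.5 j [-0.23  0.49  0.25  1.32 -0.    1.44]
[281.64835774 218.81584661] [281.58530338 201.69517511]
```

View pics/w3.png

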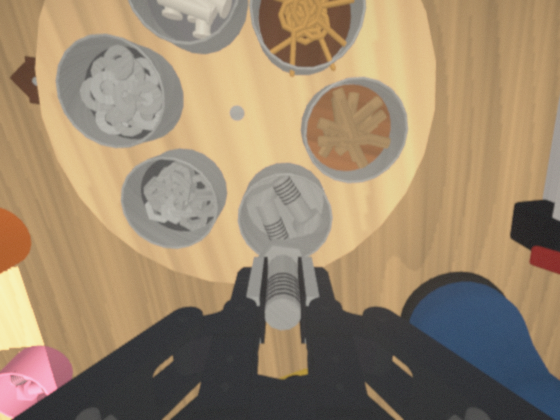

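```bash
python3 - <<'E'
from h import *
o=np.load('o3.npy',allow_pickle=True).item(); c=cam('wrist',o)
im=cv2.imread('pics/w3.png')
big=cv2.resize(im[150:330,220:350],None,fx=4.4,fy=4.4,interpolation=cv2.INTER_CUBIC)
def circ(ctr,r,z,col):
    t=np.linspace(0,2*np.pi,120)
    q=np.array([proj(c,(ctr[0]+r*np.cos(a),ctr[1]+r*np.sin(a),z)) for a in t]); q=((q-[220,150])*4.4).astype(int)
    cv2.polylines(big,[q],True,col,1)
T=(612,-145)
circ(T,36,101,(0,0,255)); circ(T,34,58,(0,255,0));circ((612.2,-144.7),14,184-19,(255,0,0))
cv2.imwrite('pics/w3c.png',big)
E
```

```text
(no output)
```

View pics/w3c.png

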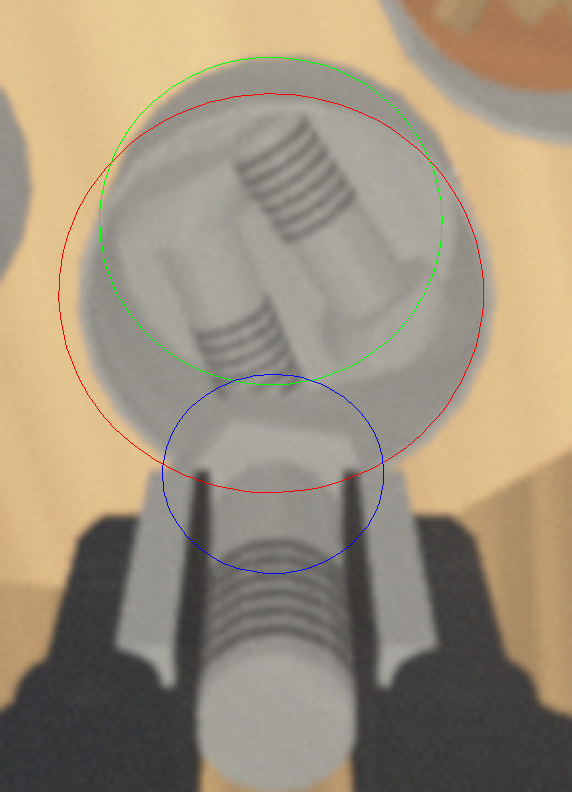

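The two threaded bolts confirm the bolt tin, centre about (613,−146), and the stray bolt is in the fingers. I'll lower it just inside the rim towards −y, so it can tip inwards and lie down.

Request:
arm_command(moves=[[0.9, [-14, 8.7, 20], 0], [0.9, [-14, 8.7, 50], 0], [0.9, [-14, 8.7, 65], 0], [0.9, [-14, 8.7, 73], 0], [0.9, [-14, 8.7, 77], 0], [0.9, [-14, 8.7, 77], 0], [0.9, [-14, 8.7, 77], 0]])

```text
time_s: 6.8
ee_pos: [620.0, -159.8, 107.8]
ee_rot: [0.741, 0.671, 0.0, 0.003]
ft_force: [0.6, 0.1, -0.5]
width: 14.6
```

```bash
python3 - <<'E'
from h import *
o=env.get_obs(); im=env.capture('wrist')[:,:,::-1]; cv2.imwrite('pics/w4.png',cv2.resize(im[150:400,180:400],None,fx=2.4,fy=2.4))
to((619.5,-159.5,107))
E
```

```text
t 6.85 pos [ 620.  -159.8  107.7] head 84.3 shift [ 0.2 -0.5  0.7] spin 0 f [ 0.5 -0.4 -1.5] w 14.8 j [-0.25  0.54  0.13  1.15 -0.    1.42]
```

View pics/w4.png

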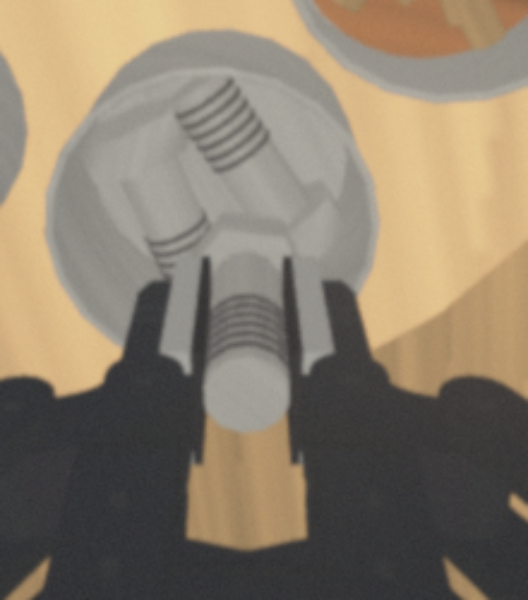

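Request:
arm_command(moves=[[0.6, [0, 0, 0], 0], [0.6, [0, 0, 0], 0], [0.6, [0, 0, 0], 0], [0.6, [0, 0, 0], 0], [0.6, [0, 0, -20], 0], [0.6, [0, 0, -50], 0], [0.6, [0, 0, -50], 0], [0.6, [0, 0, -50], 0]])

```text
time_s: 7.85
ee_pos: [619.7, -159.6, 157.2]
ee_rot: [0.741, 0.671, 0.0, 0.002]
ft_force: [0.2, 0.0, 0.4]
width: 34.2
```

```bash
python3 - <<'E'
from h import *
o=env.get_obs(); im=env.capture('wrist')[:,:,::-1]; cv2.imwrite('pics/w5.png',cv2.resize(im[100:400,130:430],None,fx=2,fy=2)); np.save('o5.npy',o,allow_pickle=True)
to((619.5,-159.5,107))
E
```

```text
t 7.9 pos [ 619.4 -159.5  156.8] head 84.3 shift [ 0.2 -0.  49.8] spin 0 f [-0.6  0.2 -0.2] w 34.0 j [-0.25  0.52  0.22  1.27 -0.    1.42]
```

View pics/w5.png

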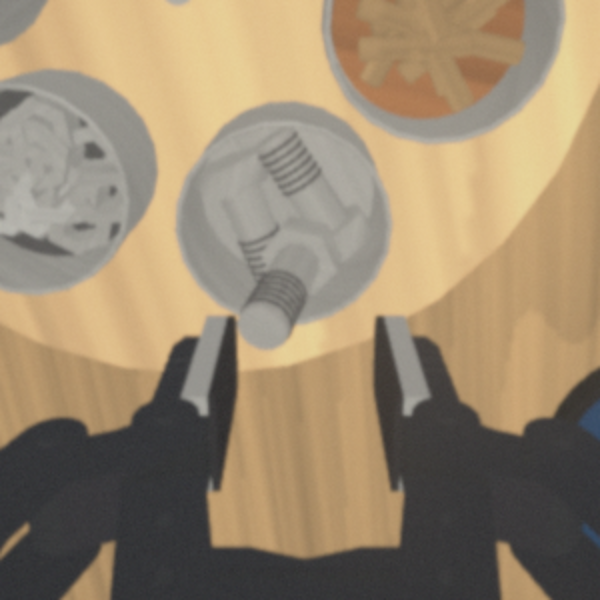

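```bash
python3 - <<'E'
from h import *
o=np.load('o5.npy',allow_pickle=True).item(); c=cam('wrist',o)
for z in (115,122,128,132): print(z,ray(c,263,262.5,z).round(1))
for z in (85,95): print('headtop',z,ray(c,130+300/2,100+262/2,z).round(1))
im=env.capture('side')[:,:,::-1]; cv2.imwrite('pics/s5.png',cv2.resize(im[170:320,250:400],None,fx=4,fy=4))
to((612,-198,108))
E
```

```text
115 [ 606.2 -173.1  115. ]
122 [ 607.  -169.4  122. ]
128 [ 607.7 -166.3  128. ]
132 [ 608.2 -164.2  132. ]
headtop 85 [ 617.9 -164.9   85. ]
headtop 95 [ 618.4 -160.7   95. ]
t 7.95 pos [ 619.4 -159.5  156.7] head 84.3 shift [-38.9  -3.7  48.8] spin 0 f [-0.6 -0.9 -0.2] w 34.2 j [-0.25  0.52  0.22  1.27 -0.    1.42]
```

View pics/s5.png

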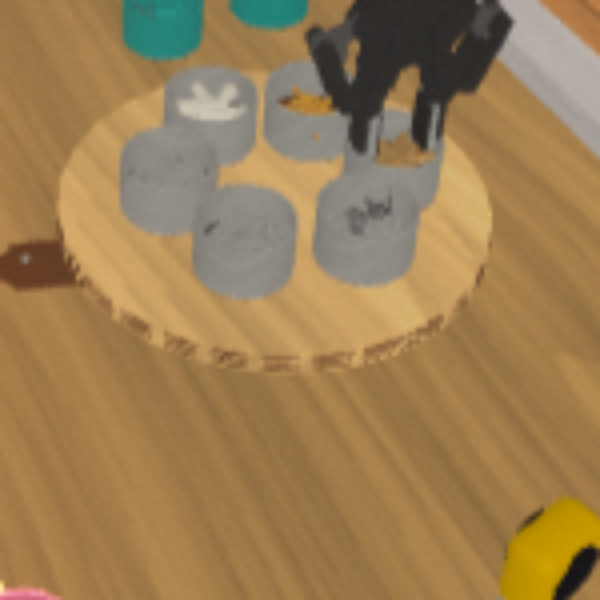

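```bash
python3 - <<'E'
from h import *
c=cam('wrist',np.load('o5.npy',allow_pickle=True).item()); s=cam('side')
for z in (95,100,105,110,115,122): 
    p=ray(c,263,262.5,z); print(z,p.round(0),((proj(s,p)-[250,170])*4).round(0))
im=cv2.imread('pics/s5.png'); cv2.imwrite('pics/s5z.png',cv2.resize(im[150:310,280:450],None,fx=3.5,fy=3.5,interpolation=cv2.INTER_CUBIC))
E
```

```text
95 [ 604. -184.   95.] [377. 247.]
100 [ 605. -181.  100.] [377. 239.]
105 [ 605. -178.  105.] [377. 231.]
110 [ 606. -176.  110.] [376. 223.]
115 [ 606. -173.  115.] [376. 214.]
122 [ 607. -169.  122.] [375. 203.]
```

View pics/s5z.png

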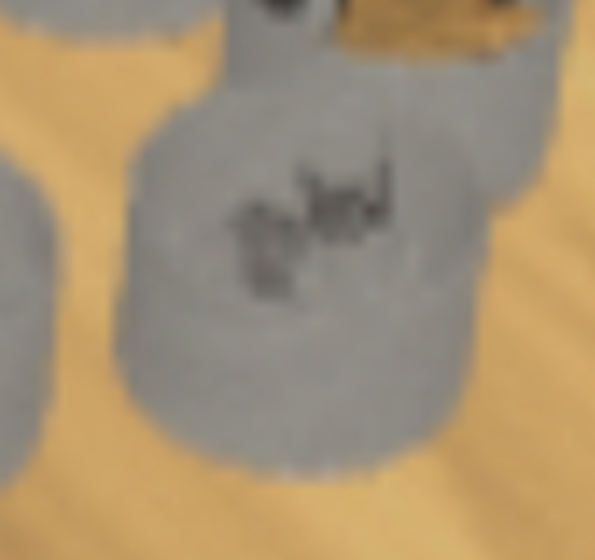

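The stray bolt sits head-down in the tin and leans inside on the rim. Its tip is at about z 110 and its middle about z 88, below the rim at 101. Next is the turn: −123° (clockwise) in one stroke over the front side, with the finger circling the pivot. First I'll move to the start point beside the edge.

```bash
cat >> h.py <<'E'
P=np.array([583.0,-67.7]); FRONT=166.35
def pol(r,phi): return P+r*np.array([np.cos(np.radians(phi)),np.sin(np.radians(phi))])
E
python3 - <<'E'
from h import *
q=pol(200,255); print(q); to((*q,190),255)
E
```

```text
[ 531.23619098 -260.88516526]
t 7.95 pos [ 619.4 -159.5  156.7] head 84.3 shift [-109.7  -77.6  -33.2] spin -170.7 f [-0.6 -0.9 -0.2] w 34.2 j [-0.25  0.52  0.22  1.27 -0.    1.42]
```

Request:
arm_command(moves=[[0.6, [0, 0, -33], -10], [1, [-30, -20, -33], -20], [1, [-60, -40, -33], -30], [1, [-110, -78, -33], -40], [1, [-110, -78, -33], -50], [1, [-110, -78, -33], -60], [1, [-110, -78, -33], -70], [1, [-110, -78, -33], -80], [1, [-110, -78, -33], -90], [1, [-110, -78, -33], -100], [1, [-110, -78, -33], -110], [1, [-110, -78, -33], -120], [1, [-110, -78, -33], -130], [1, [-110, -78, -33], -140], [1, [-110, -78, -33], -150], [1, [-110, -78, -33], -160], [1, [-110, -78, -33], -170], [1, [-110, -78, -33], -171]])

```text
time_s: 10.2
ee_pos: [530.5, -261.0, 189.1]
ee_rot: [-0.611, 0.792, -0.001, -0.0]
ft_force: [0.2, -0.2, 0.4]
width: 0.1
```

```bash
python3 - <<'E'
from h import *
o=env.get_obs(); im=env.capture('wrist')[:,:,::-1]; cv2.imwrite('pics/w6.png',im); np.save('o6.npy',o,allow_pickle=True)
q=pol(185,255);to((*q,43),255)
c=cam('wrist',o);print(proj(c,(*P,57)))
E
```

```text
t 10.25 pos [ 530.5 -261.   189.2] head -104.8 shift [-15.6  -0.4 146.2] spin 0.2 f [-1.1 -0.2  0.6] w 0.3 j [-0.46  0.41  0.13  1.29 -0.   -1.77]
[280.49012351 374.44009049]
```

View pics/w6.png

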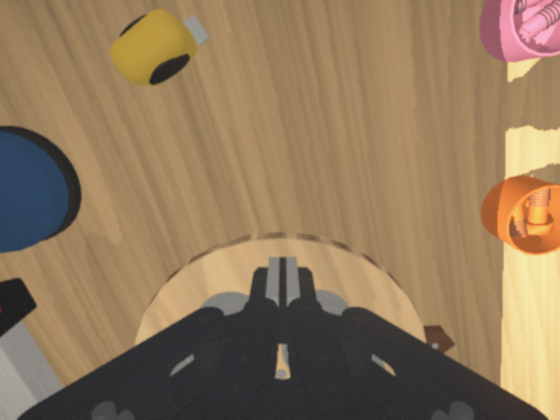

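The finger hovers outside the board's edge. The near edge shows at (283,235) and nothing stands close by. I'll work out the edge radius there and go down.

```bash
python3 - <<'E'
from h import *
c=cam('wrist',np.load('o6.npy',allow_pickle=True).item())
for v in(232,235): 
    p=ray(c,282,v,56); print(p,np.hypot(*(p[:2]-P)))
E
```

```text
[ 539.26975998 -228.63512967   56.        ] 166.77065045472798
[ 540.03024613 -225.72361767   56.        ] 163.7616056642496
```

Request:
arm_command(moves=[[1, [-6, 0, 60], 0], [1, [-12, 0, 110], 0], [1, [-14, 0, 146], 0], [1, [-14, 0, 146], 0], [1, [-14, 0, 146], 0]])

```text
time_s: 10.88
ee_pos: [535.0, -248.3, 44.7]
ee_rot: [-0.61, 0.793, -0.002, 0.0]
ft_force: [0.6, -0.3, -0.6]
width: 0.3
```

```bash
python3 - <<'E'
from h import *
q=pol(171,255);to((*q,43),255)
E
```

```text
t 10.88 pos [ 535.  -248.3   44.7] head -104.9 shift [-15.9   0.4   1.7] spin 0.1 f [ 0.6 -0.3 -0.6] w 0.3 j [-0.43  0.49 -0.12  0.95 -0.   -1.74]
```

Request:
arm_command(moves=[[1, [-4, 0, 2], 0], [1, [-7, 0, 2], 0], [1, [-8.5, 0, 2], 0], [1, [-10, 0, 2], 0], [1, [-10, 0, 2], 0]])

```text
time_s: 11.5
ee_pos: [537.6, -238.5, 42.7]
ee_rot: [-0.61, 0.793, -0.002, 0.0]
ft_force: [-0.3, 0.3, 0.3]
width: -0.3
```

Request:
arm_command(moves=[[1, [-1, 0, 0], 0], [1, [-2, 0, 0], 0], [1, [-3, 0, 0], 0], [1, [-3, 0, 0], 0]])

```text
time_s: 12.0
ee_pos: [538.4, -235.6, 42.7]
ee_rot: [-0.61, 0.793, -0.002, 0.0]
ft_force: [0.2, 0.1, 0.0]
width: -0.0
```

Request:
arm_command(moves=[[1, [-1, 0, 0], 0], [1, [-2, 0, 0], 0], [1, [-2, 0, 0], 0]])

```text
time_s: 12.38
ee_pos: [538.9, -233.6, 42.7]
ee_rot: [-0.61, 0.793, -0.002, 0.0]
ft_force: [0.2, -0.6, -0.9]
width: -0.0
```

Request:
arm_command(moves=[[1, [-1, 0, 0], 0], [1, [-2, 0, 0], 0], [1, [-2, 0, 0], 0]])

```text
time_s: 12.75
ee_pos: [538.9, -233.5, 42.8]
ee_rot: [-0.609, 0.793, -0.003, -0.001]
ft_force: [-4.2, -13.5, -1.2]
width: 0.2
```

Contact at r 171.6: 2 mm of over-travel gives 14 N, so about 7 N/mm. I'll sweep 15° first with a 1.3 mm bias (about 9 N).

Request:
arm_command(moves=[[1, [-1.3, 1, 0], 0], [1, [-1.5, 8.9, 0], 3], [1, [-2.2, 17.8, 0], 6], [1, [-3.4, 26.6, 0], 9], [1, [-5.0, 35.4, 0], 12], [1, [-7.1, 44.1, 0], 15]])

```text
time_s: 13.5
ee_pos: [498.1, -215.7, 42.8]
ee_rot: [-0.5, 0.866, -0.004, -0.001]
ft_force: [0.0, -2.7, 0.4]
width: 0.2
```

```bash
cat >> h.py <<'E'
def st(bias=1.3,n=15,step=3):
    o=env.get_obs(); d=o['ee_pos'][:2]-P; r=np.hypot(*d); phi=np.degrees(np.arctan2(d[1],d[0]))%360
    M=R.from_quat(o['ee_rot']).as_matrix(); h=np.degrees(np.arctan2(M[1,0],M[0,0]))%360
    F=o['ft_force'][:2]; u=d/r; t=np.array([u[1],-u[0]])
    print('t',round(o['time_s'],2),'r',round(r,1),'phi',round(phi,1),'head',round(h,1),'z',o['ee_pos'][2].round(1),'Fr',round(F@u,1),'Ftcw',round(F@t,1),'Fz',o['ft_force'][2].round(1))
    Mi=M[:2,:2].T
    print([[1,[float(round(a,1)) for a in Mi@(pol(r-bias,phi-k)-o['ee_pos'][:2])]+[0],round(k+(h-phi+180)%360-180,1)] for k in np.arange(step,n+.1,step)])
E
python3 - <<'E'
from h import *
st()
env_im=env.capture('top')[:,:,::-1]; cv2.imwrite('pics/t7.png',cv2.resize(env_im[115:260,240:420],None,fx=4,fy=4))
E
```

```text
t 13.5 r 170.6 phi 240.2 head 239.9 z 42.8 Fr 2.3 Ftcw -1.3 Fz 0.4
[[1, [-1.5, 8.9, 0], np.float64(2.8)], [1, [-2.2, 17.7, 0], np.float64(5.8)], [1, [-3.3, 26.5, 0], np.float64(8.8)], [1, [-4.9, 35.2, 0], np.float64(11.8)], [1, [-6.9, 43.8, 0], np.float64(14.8)]]
```

View pics/t7.png

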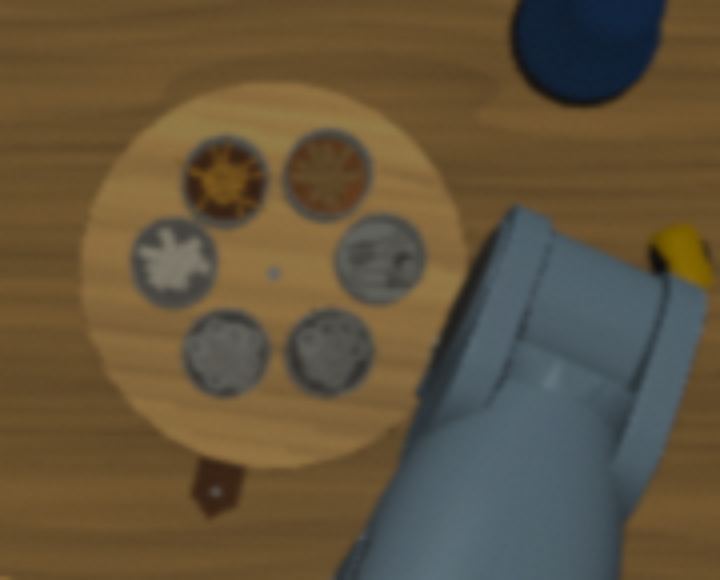

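Request:
arm_command(moves=[[1, [-1.6, 1, 0], 0], [1, [-1.8, 8.9, 0], 3], [1, [-2.6, 17.7, 0], 6], [1, [-3.8, 26.5, 0], 9], [1, [-5.5, 35.2, 0], 12], [1, [-7.6, 43.7, 0], 15]])

```text
time_s: 14.3
ee_pos: [462.9, -187.3, 42.6]
ee_rot: [-0.38, 0.925, -0.004, -0.001]
ft_force: [-4.7, -7.6, 4.0]
width: -0.0
```

```bash
python3 - <<'E'
from h import *
st()
E
```

```text
t 14.3 r 169.5 phi 224.9 head 224.7 z 42.6 Fr 8.7 Ftcw -2.1 Fz 4.0
[[1, [-1.5, 8.8, 0], np.float64(2.8)], [1, [-2.2, 17.6, 0], np.float64(5.8)], [1, [-3.3, 26.3, 0], np.float64(8.8)], [1, [-4.9, 35.0, 0], np.float64(11.8)], [1, [-6.9, 43.6, 0], np.float64(14.8)]]
```

Request:
arm_command(moves=[[1, [-1.4, 1, 0], 0], [1, [-1.7, 8.8, 0], 3], [1, [-2.5, 17.6, 0], 6], [1, [-3.7, 26.3, 0], 9], [1, [-5.4, 34.9, 0], 12], [1, [-7.5, 43.4, 0], 15]])

```text
time_s: 15.05
ee_pos: [436.7, -151.8, 42.4]
ee_rot: [-0.256, 0.967, -0.005, -0.002]
ft_force: [-8.7, -7.3, 6.5]
width: 0.0
```

```bash
python3 - <<'E'
from h import *
st()
i=env.capture('top')[:,:,::-1]; cv2.imwrite('pics/t8.png',cv2.resize(i[115:260,240:420],None,fx=4,fy=4))
E
```

```text
t 15.05 r 168.7 phi 209.9 head 209.7 z 42.4 Fr 11.1 Ftcw -2.0 Fz 6.5
[[1, [-1.5, 8.8, 0], np.float64(2.7)], [1, [-2.1, 17.5, 0], np.float64(5.7)], [1, [-3.2, 26.2, 0], np.float64(8.7)], [1, [-4.8, 34.8, 0], np.float64(11.7)], [1, [-6.8, 43.4, 0], np.float64(14.7)]]
```

View pics/t8.png

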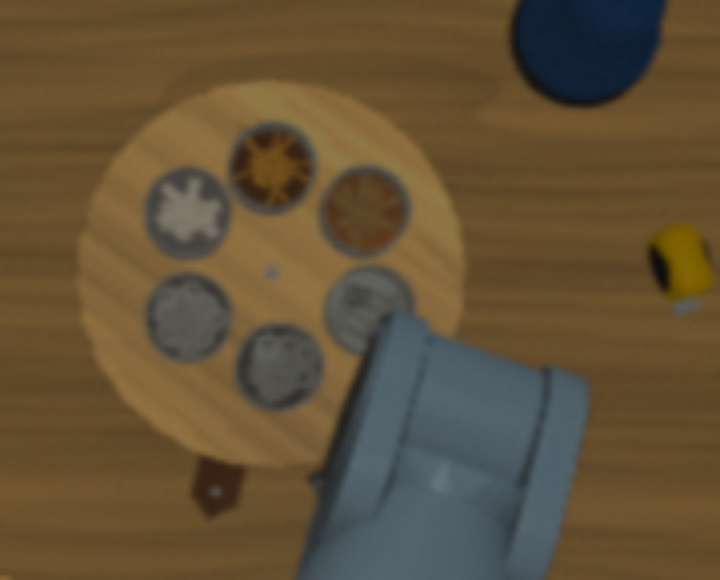

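Request:
arm_command(moves=[[1, [-1.3, 1, -0.3], 0], [1, [-1.5, 8.8, -0.5], 3], [1, [-2.2, 17.5, -0.5], 6], [1, [-3.4, 26.2, -0.5], 9], [1, [-5.1, 34.8, -0.5], 12], [1, [-7.2, 43.3, -0.5], 15]])

```text
time_s: 15.85
ee_pos: [420.0, -109.7, 42.2]
ee_rot: [-0.126, 0.992, -0.005, -0.002]
ft_force: [-7.7, -4.1, 4.8]
width: -0.0
```

```bash
python3 - <<'E'
from h import *
st()
E
```

```text
t 15.85 r 168.3 phi 194.5 head 194.5 z 42.2 Fr 8.5 Ftcw -2.0 Fz 4.8
[[1, [-1.5, 8.7, 0], np.float64(3.0)], [1, [-2.2, 17.5, 0], np.float64(6.0)], [1, [-3.4, 26.1, 0], np.float64(9.0)], [1, [-5.0, 34.7, 0], np.float64(12.0)], [1, [-7.0, 43.2, 0], np.float64(15.0)]]
```

Request:
arm_command(moves=[[1, [-1.3, 1, -0.3], 0], [1, [-1.5, 8.7, -0.6], 3], [1, [-2.2, 17.5, -0.6], 6], [1, [-3.4, 26.1, -0.6], 9], [1, [-5.0, 34.7, -0.6], 12], [1, [-7.0, 43.2, -0.6], 15]])

```text
time_s: 16.6
ee_pos: [414.9, -65.9, 42.1]
ee_rot: [0.005, 1.0, -0.005, -0.003]
ft_force: [-6.2, -2.6, 4.6]
width: -0.1
```

```bash
python3 - <<'E'
from h import *
st()
E
```

```text
t 16.6 r 168.2 phi 179.4 head 179.4 z 42.1 Fr 6.2 Ftcw -2.6 Fz 4.6
[[1, [-1.5, 8.7, 0], np.float64(3.0)], [1, [-2.2, 17.4, 0], np.float64(6.0)], [1, [-3.4, 26.1, 0], np.float64(9.0)], [1, [-5.0, 34.7, 0], np.float64(12.0)], [1, [-7.0, 43.2, 0], np.float64(15.0)]]
```

Request:
arm_command(moves=[[1, [-1.6, 1, -0.3], 0], [1, [-1.8, 8.7, -0.6], 3], [1, [-2.5, 17.4, -0.6], 6], [1, [-3.7, 26.1, -0.6], 9], [1, [-5.3, 34.6, -0.6], 12], [1, [-7.3, 43.1, -0.6], 15]])

```text
time_s: 17.35
ee_pos: [420.9, -22.4, 41.8]
ee_rot: [0.136, 0.991, -0.006, -0.004]
ft_force: [-10.1, -0.2, 6.9]
width: 0.0
```

```bash
python3 - <<'E'
from h import *
st()
i=env.capture('top')[:,:,::-1]; cv2.imwrite('pics/t9.png',cv2.resize(i[115:260,240:420],None,fx=4,fy=4))
E
```

```text
t 17.35 r 168.3 phi 164.4 head 164.4 z 41.8 Fr 9.7 Ftcw -3.0 Fz 6.9
[[1, [-1.5, 8.7, 0], np.float64(3.0)], [1, [-2.2, 17.5, 0], np.float64(6.0)], [1, [-3.4, 26.1, 0], np.float64(9.0)], [1, [-5.0, 34.7, 0], np.float64(12.0)], [1, [-7.0, 43.2, 0], np.float64(15.0)]]
```

View pics/t9.png

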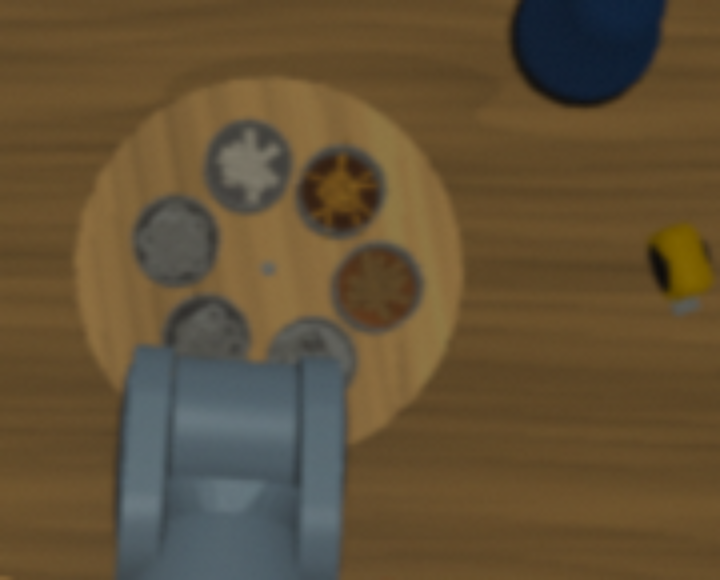

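```bash
python3 - <<'E'
import numpy as np
from scipy.optimize import least_squares
q=np.array([(538.9,-233.5),(498.1,-215.7),(462.9,-187.3),(436.7,-151.8),(420,-109.7),(414.9,-65.9),(420.9,-22.4)])
s=least_squares(lambda p:np.hypot(*(q-p[:2]).T)-p[2],[583,-68,170]); print(s.x,s.fun.round(2))
C=s.x[:2]
for n,p in(('tip',(379.7,-17.9)),('hole',(404,-23.7)),('tin0',(612.5,-145.7))):
    d=np.array(p)-C; print(n,np.hypot(*d),np.degrees(np.arctan2(d[1],d[0])))
E
```

```text
[587.66445343 -67.7815712  172.80537264] [-0.06  0.12 -0.03 -0.04  0.02 -0.03  0.02]
tip 213.86300529917438 166.51205538308704
hole 188.8804287717569 166.50364658629144
tin0 81.78071851367864 -72.32095490261962
```

The "centre dot" turns out to orbit, because the board is pivoted off centre. A circle fit of the contact track gives the true pivot at (587.7,−67.8). With it the tongue tip lies at 213.9 mm (215 given) and the tin at 81.8 (82 given). Remaining turn: about 32°.

```bash
sed -i 's/^P=np.array.*$/P=np.array([587.7,-67.8]); FRONT=166.5/' h.py; python3 - <<'E'
from h import *
st(1.3)
E
```

```text
t 17.4 r 172.8 phi 164.4 head 164.3 z 41.8 Fr 10.7 Ftcw 1.0 Fz 4.7
[[1, [-1.5, 9.0, 0], np.float64(2.8)], [1, [-2.2, 17.9, 0], np.float64(5.8)], [1, [-3.3, 26.8, 0], np.float64(8.8)], [1, [-4.9, 35.7, 0], np.float64(11.8)], [1, [-7.0, 44.4, 0], np.float64(14.8)]]
```

Request:
arm_command(moves=[[1, [-1.3, 1, -0.5], 0], [1, [-1.5, 9, -0.8], 3], [1, [-2.2, 17.9, -0.8], 6], [1, [-3.3, 26.8, -0.8], 9], [1, [-4.9, 35.7, -0.8], 12], [1, [-7.0, 44.4, -0.8], 15]])

```text
time_s: 18.15
ee_pos: [438.7, 20.0, 41.7]
ee_rot: [0.265, 0.964, -0.006, -0.004]
ft_force: [-8.7, 2.7, 4.4]
width: 0.2
```

```bash
python3 - <<'E'
from h import *
st(1.3)
E
```

```text
t 18.15 r 172.9 phi 149.5 head 149.2 z 41.7 Fr 8.9 Ftcw -2.1 Fz 4.4
[[1, [-1.5, 9.0, 0], np.float64(2.8)], [1, [-2.2, 17.9, 0], np.float64(5.8)], [1, [-3.3, 26.9, 0], np.float64(8.8)], [1, [-4.9, 35.7, 0], np.float64(11.8)], [1, [-7.0, 44.4, 0], np.float64(14.8)]]
```

Request:
arm_command(moves=[[1, [-1.3, 1, -0.5], 0], [1, [-1.5, 9, -0.8], 3], [1, [-2.2, 17.9, -0.8], 6], [1, [-3.3, 26.9, -0.8], 9], [1, [-4.9, 35.7, -0.8], 12], [1, [-7.0, 44.4, -0.8], 15], [1, [-8.8, 50.1, -0.8], 17], [1, [-8.8, 50.1, -0.8], 17]])

```text
time_s: 19.15
ee_pos: [471.3, 60.2, 41.7]
ee_rot: [0.404, 0.915, -0.005, -0.005]
ft_force: [-5.7, 10.0, 3.4]
width: 0.3
```

```bash
python3 - <<'E'
from h import *
st(1.3)
E
```

```text
t 19.15 r 173.0 phi 132.3 head 132.4 z 41.7 Fr 11.2 Ftcw 2.5 Fz 3.4
[[1, [-1.5, 9.0, 0], np.float64(3.1)], [1, [-2.3, 17.9, 0], np.float64(6.1)], [1, [-3.5, 26.8, 0], np.float64(9.1)], [1, [-5.1, 35.7, 0], np.float64(12.1)], [1, [-7.2, 44.4, 0], np.float64(15.1)]]
```

Request:
arm_command(moves=[[1, [8, 0, 0], 0], [1, [25, 0, 0], 0], [1, [40, 0, -50], 0], [1, [40, 0, -110], 0], [1, [40, 0, -170], 0], [1, [0, -60, -220], 0], [1, [-15, -70, -250], 0], [1, [-15, -70, -250], 0], [1, [-15, -70, -250], 0], [1, [-15, -70, -250], 0]])

```text
time_s: 20.4
ee_pos: [432.5, 4.2, 291.6]
ee_rot: [0.403, 0.915, -0.006, -0.006]
ft_force: [-0.7, -0.7, -0.5]
width: 0.1
```

```bash
python3 - <<'E'
from h import *
o=env.get_obs(); im=env.capture('wrist')[:,:,::-1]; cv2.imwrite('pics/w10.png',im); np.save('o10.npy',o,allow_pickle=True)
to((429,5,290))
i=env.capture('top')[:,:,::-1]; cv2.imwrite('pics/t10.png',cv2.resize(i[115:260,240:420],None,fx=4,fy=4))
E
```

```text
t 20.45 pos [432.5   4.1 291.6] head 132.4 shift [ 3.  -2.   1.7] spin 0 f [ 0.4 -0.2  1. ] w -0.1 j [ 0.01  0.08 -0.03  1.47 -0.01  0.84]
```

View pics/w10.png

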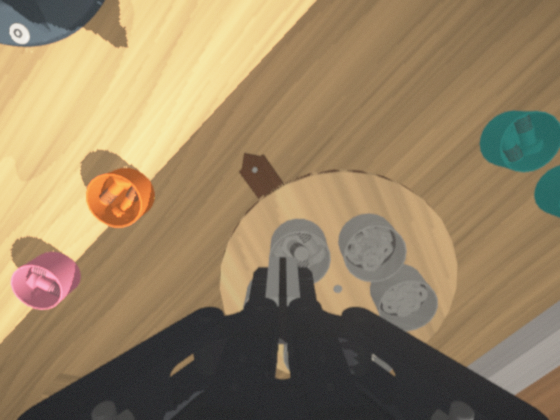

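Request:
arm_command(moves=[[1, [-50, 0, -10], 0], [1, [-75, 0, -10], 0], [1, [-75, 0, -10], 0], [1, [-75, 0, -10], 0], [1, [-75, 0, -10], 0]])

```text
time_s: 21.12
ee_pos: [482.9, -50.6, 301.4]
ee_rot: [0.403, 0.915, -0.006, -0.006]
ft_force: [0.4, -0.1, -0.4]
width: 0.2
```

```bash
python3 - <<'E'
from h import *
o=env.get_obs(); im=env.capture('wrist')[:,:,::-1]; cv2.imwrite('pics/w11.png',im); np.save('o11.npy',o,allow_pickle=True)
c=cam('wrist',o)
big=cv2.resize(im[80:280,170:430],None,fx=3,fy=3,interpolation=cv2.INTER_CUBIC)
cv2.imwrite('pics/w11c.png',big)
pt=lambda p:tuple(int(round(a)) for a in (proj(c,p)-[170,80])*3)
def circ(ctr,r,z,col):
    q=np.array([pt((ctr[0]+r*np.cos(a),ctr[1]+r*np.sin(a),z)) for a in np.linspace(0,6.283,90)]); cv2.polylines(big,[q],True,col,1)
T=pol(82,FRONT); circ(T,36,101,(0,0,255)); circ(T,36,56,(0,255,0)); 
cv2.line(big,pt((*pol(82,FRONT),101)),pt((*pol(215,FRONT),12)),(255,0,0),1)
cv2.imwrite('pics/w11o.png',big); to((432,4,290))
E
```

```text
t 21.18 pos [483.  -50.7 301.5] head 132.5 shift [74.7 -0.5 11.9] spin 0 f [-0.7  0.2 -0.4] w 0.2 j [-0.1   0.2   0.12  1.51 -0.01  0.73]
```

View pics/w11o.png

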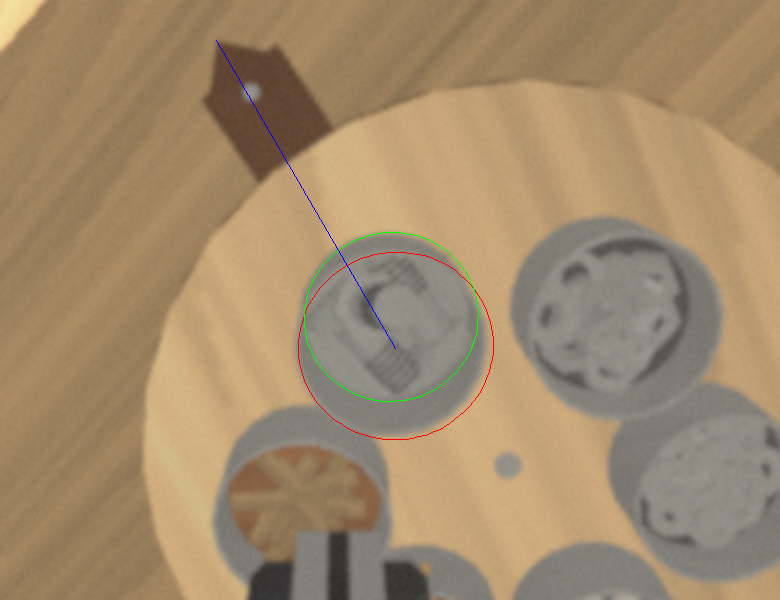

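View pics/w11c.png

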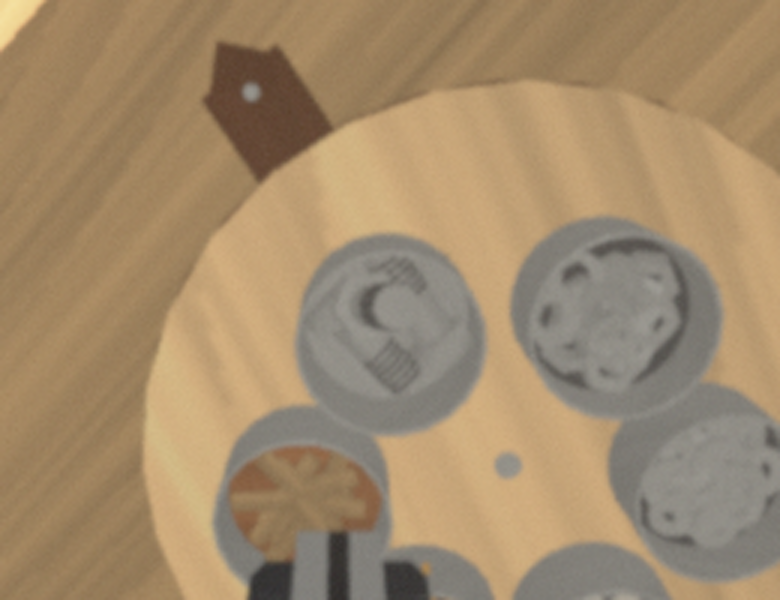

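View pics/t10.png

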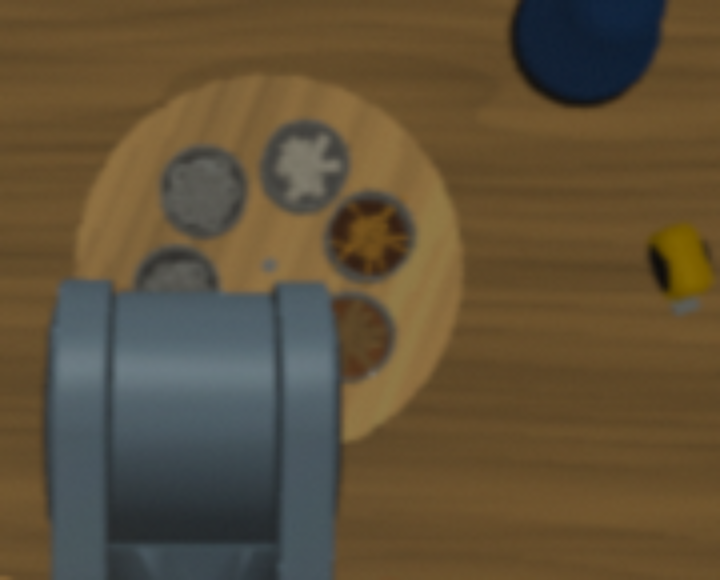

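```bash
python3 - <<'E'
from h import *
a=cam('wrist',np.load('o10.npy',allow_pickle=True).item());b=cam('wrist',np.load('o11.npy',allow_pickle=True).item())
im=cv2.imread('pics/w10.png'); x=cv2.resize(im[205:285,255:345],None,fx=4,fy=4,interpolation=cv2.INTER_CUBIC)
im=cv2.imread('pics/w11.png'); y=cv2.resize(im[145:235,255:345],None,fx=4,fy=4,interpolation=cv2.INTER_CUBIC)
cv2.imwrite('pics/cmp.png',np.hstack([np.pad(x,((0,40),(0,0),(0,0))),y]))
i=env.capture('side')[:,:,::-1]; cv2.imwrite('pics/s11.png',cv2.resize(i[170:320,200:350],None,fx=4,fy=4))
E
```

```text
(no output)
```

View pics/cmp.png

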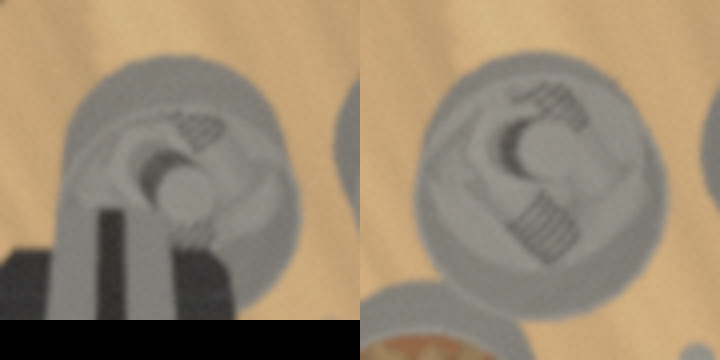

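View pics/s11.png

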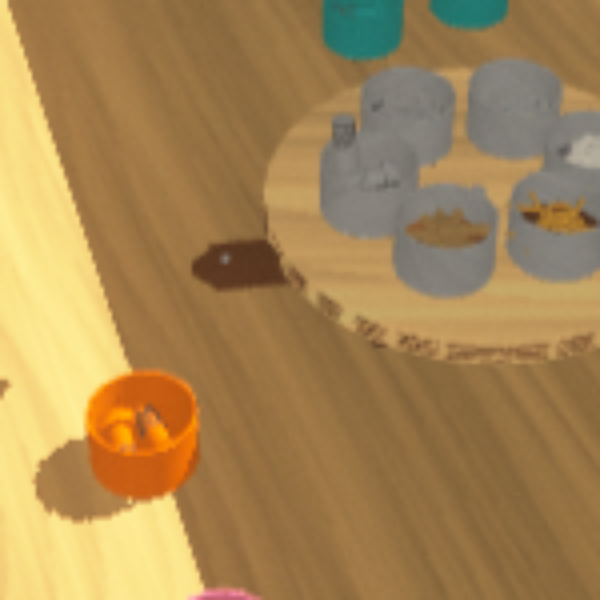

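```bash
python3 - <<'E'
from h import *
a=cam('wrist',np.load('o10.npy',allow_pickle=True).item());b=cam('wrist',np.load('o11.npy',allow_pickle=True).item());s=cam('side')
for z in (90,100,110,120,130,140): print(z,ray(a,301.5,253.5,z).round(1),ray(b,302,182.5,z).round(1),ray(s,200+344/4,170+118/4,z).round(1))
print(pol(82,FRONT))
E
```

```text
90 [506.1 -45.4  90. ] [499.6 -38.8  90. ] [515.3  13.9  90. ]
100 [502.4 -42.1 100. ] [497.6 -37.4 100. ] [510.    1.8 100. ]
110 [498.7 -38.8 110. ] [495.7 -36.  110. ] [504.7 -10.4 110. ]
120 [495.  -35.6 120. ] [493.7 -34.5 120. ] [499.4 -22.5 120. ]
130 [491.4 -32.3 130. ] [491.7 -33.1 130. ] [494.1 -34.7 130. ]
140 [487.7 -29.1 140. ] [489.8 -31.7 140. ] [488.8 -46.8 140. ]
[507.96566653 -48.65748016]
```

The bolt stands head-down in the tin, slightly tilted, with its tip at z≈129. It kept that position through the turn, so my earlier estimate of z 110 was wrong. I'll clear the arm and check the tin's angle from above.

```bash
python3 - <<'E'
from h import *
to((270,370,310))
E
```

```text
t 21.23 pos [483.  -50.7 301.5] head 132.5 shift [454.2 126.9  -7.9] spin 0 f [ 1.  -0.1 -0.2] w 0.4 j [-0.1   0.2   0.12  1.51 -0.01  0.73]
```

Request:
arm_command(moves=[[1, [20, 5, -30], 0], [1, [454, 127, -40], 0], [1, [454, 127, -40], 0], [1, [454, 127, -40], 0], [1, [454, 127, -40], 0], [1, [454, 127, -40], 0], [1, [454, 127, -40], 0], [1, [454, 127, -40], 0], [1, [454, 127, -40], 0], [1, [454, 127, -40], 0], [1, [454, 127, -40], 0], [1, [454, 127, -40], 0], [1, [454, 127, -40], 0]])

```text
time_s: 22.85
ee_pos: [271.2, 369.5, 342.3]
ee_rot: [0.404, 0.915, -0.005, -0.005]
ft_force: [0.8, 0.2, 0.0]
width: 0.0
```

```bash
python3 - <<'E'
from h import *
to((270,370,310))
i=env.capture('top')[:,:,::-1]; cv2.imwrite('pics/t12f.png',i)
big=cv2.resize(i[115:260,240:380],None,fx=5,fy=5,interpolation=cv2.INTER_CUBIC); cv2.imwrite('pics/t12.png',big)
i=env.capture('side')[:,:,::-1]; cv2.imwrite('pics/s12.png',i)
E
```

```text
t 22.85 pos [271.2 369.5 342.3] head 132.4 shift [ 1.1 -0.1 32.3] spin 0 f [0.8 0.2 0. ] w 0.0 j [0.93 0.15 0.17 1.6  0.01 1.76]
```

View pics/t12.png

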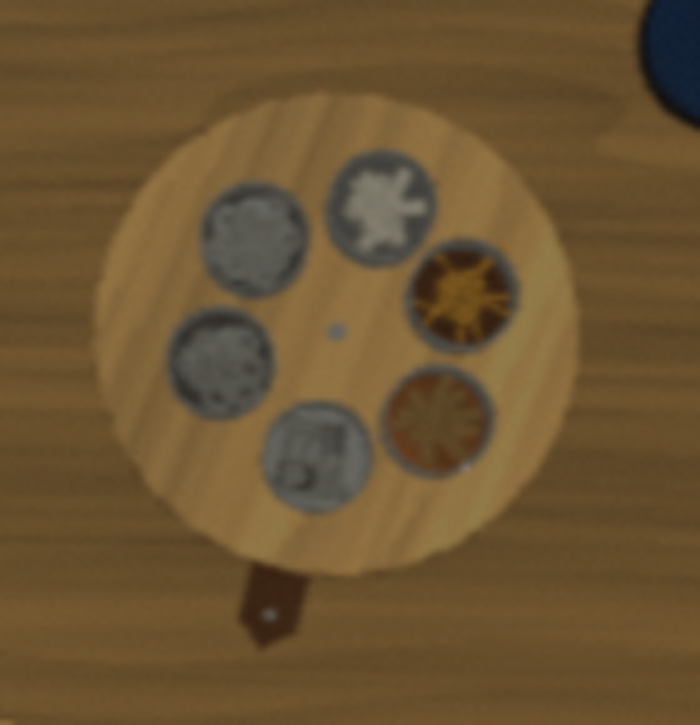

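View pics/s12.png

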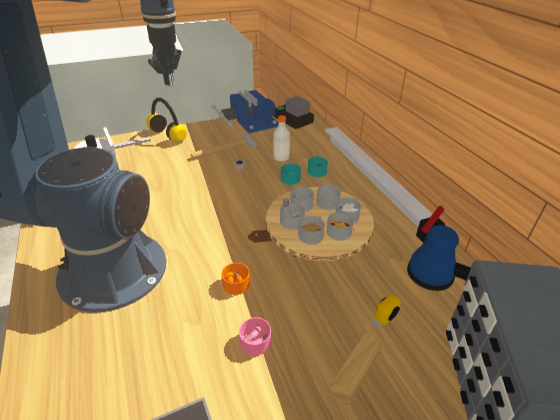

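```bash
python3 - <<'E'
from h import *
c=cam('top'); f=lambda u,v,z: ray(c,240+u/5,115+v/5,z)
T=f(317,456.5,99);H=f(269,614,17);tip=f(262,649,12)
for n,p in(('tin',T),('hole',H),('tip',tip)):
    d=p[:2]-P; print(n,p.round(1),np.hypot(*d).round(1),np.degrees(np.arctan2(d[1],d[0])).round(2))
# all six tins: spacing mean -> cross-check
for n,u,v in(('bolt',317,456.5),('dowel',438,422),('eye',462,296),('plug',381,208),('wash?',254,240),('nut?',221,363)):
    p=f(u,v,101); d=p[:2]-P; print(n,np.hypot(*d).round(1),np.degrees(np.arctan2(d[1],d[0])).round(1))
E
```

```text
tin [504.8 -51.1  99. ] 84.6 168.58
hole [403.5 -24.9  17. ] 189.1 166.88
tip [380.  -20.8  12. ] 213.0 167.26
bolt 84.7 168.5
dowel 84.1 -134.7
eye 76.9 -73.4
plug 80.1 -15.1
wash? 81.2 47.6
nut? 83.1 107.3
```

```bash
python3 - <<'E'
from h import *
from scipy.optimize import least_squares
c=cam('top'); f=lambda u,v,z: ray(c,240+u/5,115+v/5,z)
q=np.array([f(u,v,101)[:2] for u,v in((317,456.5),(438,422),(462,296),(381,208),(254,240),(221,363))])
s=least_squares(lambda p:np.hypot(*(q-p).T)-82,P); C=s.x; print(C-P,s.fun.round(1))
for p in(q[0],f(269,614,17)[:2],f(262,649,12)[:2]): d=p-C; print(np.degrees(np.arctan2(d[1],d[0])).round(2))
E
```

```text
[-2.74425474  1.58613451] [-0.3  1.4 -2.7  1.2 -0.  -1.2]
169.25
167.17
167.52
```

```bash
python3 - <<'E'
from bench import env
print(env.close_job())
E
```

```text
the job is handed in; nothing more can be done
None
```

The stray bolt is back in the tin of hex bolts, and that tin stands at the front of the lazy susan over the tongue. I handed the job in at about 23 s with the arm clear of everything; no verdict was given.

- **Bolt:** It stands head-down on the two bolts already in the tin, tilted slightly towards the rim. Its tip is at about z 129, so it sticks out about 28 mm above the rim and its middle is a few mm above it. I meant it to lie down, but it didn't tip over. It kept its place in the tin through the whole turn, so I left it there.
- **Turn:** I swung the board about 121° clockwise in one stroke with the closed fingers. The side force was about 14 N at first touch and 6–11 N at the checks after that; one check read 2 N. Every reading was under 25 N, but I only read the force at the end of each short move. The fingers did not slip.
- **Pivot:** The dot on the board turned out not to be the true pivot, so I found the pivot by fitting a circle to the path of the contact point. With that pivot, the tongue tip measured 214 mm from it (215 given) and the tin 82 mm (82 given).
- **Final angle:** The checks disagree slightly. The wrist camera puts the tin 0.5–1.5° counter-clockwise of the tongue line, and the top camera 1.3–2°. That is at most 3 mm at the tin, so I did not correct it.
- **Everything else:** Nothing else looked disturbed in the last pictures, and I did not touch the tins with the gripper.

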